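Bin the dried-out paint pot with the pedal bin

ROBOT

A 6-joint arm with a two-finger parallel gripper is mounted at the origin on the work surface. World frame = base frame: x ahead of the robot, y to its left, z up, the work surface at z = 0. Lengths are in m, angles in rad, forces in N, time in s.
With the tool pointing down it reaches from about 0.3 to 0.775 m from the base axis. Payload 14.6 kg.
Tool frame: the origin (TCP) lies on the centre line of the jaws, within the pads' length; the fingertips stand 19 mm ahead of it and the grasp point (between the pads) is the TCP (ctrl.tip_reach is the distance from the TCP to the fingertips, in m); x points along the fingers, y is the direction in which the jaws open and shut, and the axes are right-handed (so a half turn about x gives the same grasp; the last joint's range is limited). The gripper opens to 94 mm and grips with 3 to 60 N. Pads are 16 mm wide; open, the fingers measure 119 mm over their backs; the gripper's body (75 mm by 177 mm) begins 78 mm behind the grasp point.
Start: joints at [-1.265, 0.3, 1.521, -0, 1.321, -0.067], TCP at [0.2, -0.512, 0.224] pointing down, gripper open.
Joint ranges: [-3.03, 3.03], [-0.79, 2.21], [0.23, 2.52], [-1.04, 4.18], [0, 3.07], [-2.55, 2.55]. Speed limits (rad/s): [2.22, 2.22, 2.57, 3.14, 3.14, 3.14].

INTERFACE

Orientations are given as [roll, pitch, yaw] about the fixed x, y, z axes, in that order (R = Rz(yaw) Ry(pitch) Rx(roll)).
In Python, from station import ctrl, optics, models gives the robot as it stands. The module is installed in compiled form; this text tells all that it offers.
- The arm moves only by the tool arm_command, never from a script. Its argument "deltas" is a list of rows, each an object with "translation": the shift along the tool's x, y, z in units of 25 mm (1.0 is 25 mm), a list of three; "turn": the turn, a rotation vector about the tool's x, y, z in units of 5 degrees (1.0 is 5 degrees), a list of three. In form: [{"translation": [x, y, z], "turn": [rx, ry, rz]}, ...]. A call has 1 to 12 rows; each row is the pose to reach, as a shift and turn from the pose commanded when the call began, along the tool's axes at that moment; what a row does not reach only later rows make up. A row lasts 1/12 s, in which the tool goes at most 41.7 mm and 7.16 degrees, less where a joint would pass 70% of its speed; a pose out of reach is approached as far as the arm can. A call with a gripper value outside its range is refused whole. "gripper" is the finger opening in mm, from 0 to 94, set as the call begins (left out, the last holds). The fingers move at their own pace and stop on an object; "force" is the grip in N (left out, the last holds). Time passes only in rows, so rows that repeat a pose let the fingers close. It gives the time, the measured TCP pose, the force and the opening at its end, in the units of the state.
- ctrl.get_obs(): the state, without advancing time (a new reading comes with each control period).
- optics.camera(name): name is "scene" or "side" or "wrist"; returns the picture (420x560x3 uint8, red, green, blue); there is no depth.
- optics.get_calibration(name): a dict with "K" (3x3 intrinsics, pixels), "k1" (the pictures are not rectified: a ray, as slopes to the right and down, at radius r is drawn at 1 + k1 r^2 times it, then the intrinsics apply), "origin" and "orientation" of the camera in the world. Camera axes: x right, y down, z forward; pixel columns grow to the right and rows downward; lengths in m; the calibration is good to about 2 mm. A picture is of the moment at which its call begins: read the wrist's pose just before it. get_calibration takes no time and is no camera call; for the wrist camera it gives the pose at the moment of the call.
- ctrl.hand_in(): hands the job in, once; it reports no verdict.
Trained networks look in the newest picture that a camera, given by its name, has taken for a name from the list of things; names that differ only in an ending like _2 or _b are one class to them, and where a whole thing is asked for, a point or a joint stands for the part that bears it (a point fixed in the world has none). Each returns a list of dicts, best first, with "score" (0 to 1); they miss things now and then, are a little off and sometimes report something else, mostly with a low value. They report only what shows in the picture. A call takes as long as a camera call. They do not tell look-alikes from the thing itself.
- models.look_for(target, camera): "box" ([left, top, right, bottom] in pixels, round what is visible of it).
- models.cut_out(target, camera): "pixels" (420x560 bool, what is visible of it) and "box" ([left, top, right, bottom] in pixels, round what is visible of it).
- models.mark_of(target, camera): "at" ([column, row] in pixels: a listed point, or the origin of a listed thing).
The state is a dict: "time_s": time; "qpos": joint angles; "joint_vel": joint speeds; "tau": joint torques, N m; "ee_pos": TCP position; "eef_rot": TCP orientation; "force": force on the tool from outside, world axes, zero at the start; "moment": the same for the moment, N m; "grip_width": finger opening in m.
Only numpy, scipy, OpenCV 4.12 (cv2) and the standard library are available. Lean on these libraries where they do the work, as an engineer would, in place of code of your own. Each camera call takes 0.05 s, during which the arm holds its last target.

TASK

One paint pot was left without its cap and its paint has dried hard: throw it in the pedal bin. Open the bin by pressing its pedal right down, firmly but without stamping, until the lid has gone over and stays open by itself; drop the pot inside, then take hold of the pedal and ease it all the way back up so that the lid comes down under control and shuts, never falling. Work the lid by the pedal only, without touching it, and leave the other pots, the brush jar and the mixing dish where they stand.

Things in the scene. Friction and masses are not known exactly. Their poses are not given: they have to be found in the camera images.
- bin: Round 3-litre steel pedal bin, upright and fixed to the table: 170 mm in diameter, shell 215 mm high, wall 4 mm. Origin: centre of its underside. Its x axis points from the pedal (on the -x side) to the lid hinge (+x side), z up. Shut, the lid tops out 239 mm above the table; standing open it leans back over the +x side, up to 415 mm high, clear of the mouth.
- bin_mouth (a point): Centre of the bin's round mouth, 215 mm above the table; the inside is 160 mm across and 155 mm deep down to the bucket's floor (60 mm above the table).
- pedal_tread (a point): Centre of the top face (a ribbed rubber pad) of the pedal's black tread, a block 50 mm long (bin's x), 40 mm wide (bin's y), 14 mm thick, whose side faces can be gripped; it tilts with it. This point is 30 mm out from the shell, 50 mm above the table at rest, 28 mm when pressed right down. The shell rises straight behind it, so a wide hand must lean back from the bin, 20 to 40 degrees.
- pedal_pivot (a point): Point of the pedal's level hinge axis (along the bin's y) on the bin's centre line, 31 mm above the table, hidden in the base. The tread swings about it at 115 mm radius, from 0.1025 rad above level at rest to 0.0835 below. Effort at the tread: 4 to 9 N down at first (lids differ in weight), fading to nothing as the lid comes upright; the lid then goes over by itself.
- pedal (a joint): Pedal angle: 0 at rest (up), 0.186 rad at its firm stop, growing as pressed. A rod joins pedal and lid both ways: lid angle = 9 x pedal angle (1 mm at the tread is 0.08 rad of lid). Once upright, the lid draws the tread the last 3 mm to the stop and holds it there. More than 30 N on the rubber pad on top of the tread (46 x 34 mm, 3 mm thick) is stamping.
- lid (a joint): Lid angle: 0 shut, 1.67 rad at the open stop. Let go below about 1.45 rad it falls shut, above that it goes open and stays, holding the pedal down. Raising the tread 3 mm brings it back past upright; then its weight pulls the pedal up ever harder, to 4 to 9 N, until it lies on the rim and the pedal stops firmly. Closing faster than 2.5 rad/s (tread rising over 30 mm/s) counts as falling.
- lid_edge (a point): Free edge of the lid, opposite its hinge (the lid is a shallow steel dome, 176 mm in diameter).
- open_pot_center (a point): Centre, half-way up, of the upright white plastic paint pot that has no cap: 44 mm in diameter, 50 mm high with a narrower neck (38 mm) in the top 8 mm, dark cracked dry paint seen in its mouth, 70 g or so.
- capped_pot_a_center (a point): Centre, half-way up, of a white paint pot with its ribbed cap on, 44 mm in diameter, 56 mm high; to be left alone.
- capped_pot_b_center (a point): The same for the second capped pot; to be left alone.
- brush_jar: Glass jar 76 mm in diameter, 95 mm high, brushes standing in it up to 220 mm; origin under its centre; to be left alone.
- mixing_dish: Low round white ceramic mixing dish, 104 mm in diameter, 16 mm high; origin under its centre; to be left alone.
There are look-alikes about, which are no part of the job. Of the things that look like the bin, the largest one is meant.

How it is judged:
By the outcome, as a careful person would: the job done as asked, in the order asked, and still so for the second after the job is handed in, with the robot touching nothing.
It also fails if it takes over 72 s, if anything falls off the work surface, if the arm or the gripper's body presses on something with over 40 N, if the wrist force passes 120 N, or if a joint passes its speed limit or range.

## Working session

There is one attempt and no reset: what is moved stays moved. The work goes in short steps, Python scripts to look and compute and a tool call to move; the robot and the scene stay as the last step left them, time stands still between calls to the robot, and variables do not carry over. Pictures are saved under pics/ and viewed, and the job is handed in when it is done.

Besides the shell and the picture viewer there is one more tool, called after ">>>" as name(argument=value, ...) on one line, values as JSON. arm_command: Moves the arm, as the interface text tells. Its arguments: {"type":"object","properties":{"deltas":{"type":"array"},"gripper":{"type":"number"},"force":{"type":"number"}},"required":["deltas"]}

```bash
mkdir -p pics
cat > h.py <<'E'
import numpy as np, cv2
from station import ctrl, optics, models
from scipy.spatial.transform import Rotation as R
def cam(n,save=None):
    c=optics.get_calibration(n); im=optics.camera(n)
    if save: cv2.imwrite('pics/'+save+'.png',im[:,:,::-1])
    return im,c
def rotm(c):
    o=np.array(c['orientation'],float)
    return o if o.shape==(3,3) else R.from_euler('xyz',o).as_matrix()
def ray(c,uv):
    K=np.array(c['K']); d=np.array([(uv[0]-K[0,2])/K[0,0],(uv[1]-K[1,2])/K[1,1]]); s=d.copy()
    for _ in range(20): s=d/(1+c['k1']*(s@s))
    v=rotm(c)@np.array([s[0],s[1],1]); return np.array(c['origin']),v/np.linalg.norm(v)
def at_z(c,uv,z):
    o,v=ray(c,uv); return o+v*(z-o[2])/v[2]
def proj(c,p):
    q=rotm(c).T@(np.array(p)-np.array(c['origin'])); s=q[:2]/q[2]; s=s*(1+c['k1']*(s@s)); K=np.array(c['K'])
    return np.array([K[0,0]*s[0]+K[0,2],K[1,1]*s[1]+K[1,2]])
def tri(c1,u1,c2,u2):
    A=[];b=[]
    M=np.zeros((3,3));y=np.zeros(3)
    for c,u in((c1,u1),(c2,u2)):
        o,v=ray(c,u);P=np.eye(3)-np.outer(v,v);M+=P;y+=P@o
    x=np.linalg.solve(M,y); return x,[np.linalg.norm((np.eye(3)-np.outer(ray(c,u)[1],ray(c,u)[1]))@(x-ray(c,u)[0])) for c,u in((c1,u1),(c2,u2))]
def delta(p,rpy):
    "move needed in tool units from current pose"
    o=ctrl.get_obs(); Rt=R.from_euler('xyz',o['eef_rot'])
    t=Rt.inv().apply(np.array(p)-o['ee_pos'])/0.025
    w=(Rt.inv()*R.from_euler('xyz',rpy)).as_rotvec()/np.radians(5)
    return np.round(t,3),np.round(w,3)
E
python3 - <<'E'
from h import *
o=ctrl.get_obs(); print(o)
for n in('scene','side','wrist'):
    im,c=cam(n,n+'0'); print(n,c)
    for t in('bin','bin_mouth','pedal_tread','lid_edge','open_pot_center','capped_pot_a_center','brush_jar','mixing_dish'):
        r=models.mark_of(t,n); print(t,[(np.round(x['at']).tolist(),round(x['score'],2)) for x in r[:4]])
E
```

```text
{'time_s': 0.0, 'qpos': array([-1.26459898e+00,  3.00464516e-01,  1.52156571e+00, -1.34415466e-06,
        1.32069184e+00, -6.65963163e-02]), 'joint_vel': array([-0.00071008,  0.00150535, -0.00038768,  0.00047726, -0.00093321,
       -0.0011904 ]), 'tau': array([ 1.29954356e-04, -5.31808734e+01, -3.52736843e+01,  7.08307000e-02,
        2.43933045e-02, -8.85335999e-05]), 'ee_pos': array([ 0.2002487 , -0.5120002 ,  0.22389643]), 'eef_rot': array([-1.63623987,  1.56966691,  1.87814678]), 'force': array([-0.42048883, -0.49779587, -0.37215603]), 'moment': array([-0.00318053,  0.02603163, -0.03676671]), 'grip_width': 0.09404529821290497}
scene {'K': array([[468.36646565,   0.        , 280.14643784],
       [  0.        , 468.36646565, 207.22496438],
       [  0.        ,   0.        ,   1.        ]]), 'k1': -0.10381992533311622, 'origin': array([ 0.92510874, -0.1074948 ,  1.24293078]), 'orientation': array([-2.8407107 ,  0.0096843 ,  1.34863752])}
bin [([364.0, 285.0], 0.87), ([259.0, 160.0], 0.81)]
bin_mouth [([241.0, 224.0], 0.98), ([255.0, 130.0], 0.64), ([372.0, 271.0], 0.58)]
pedal_t
[... 881 characters left out ...]
229.0], 0.46)]
lid_edge [([220.0, 222.0], 0.92), ([374.0, 216.0], 0.66)]
open_pot_center [([301.0, 282.0], 0.52)]
capped_pot_a_center [([242.0, 280.0], 0.46)]
brush_jar [([192.0, 318.0], 0.86), ([359.0, 128.0], 0.26)]
mixing_dish [([357.0, 130.0], 0.76)]
wrist {'K': array([[310.12830105,   0.        , 282.20040754],
       [  0.        , 310.12830105, 203.99117687],
       [  0.        ,   0.        ,   1.        ]]), 'k1': -0.030045953916708324, 'origin': array([ 0.26095974, -0.4879846 ,  0.3835085 ]), 'orientation': array([ 2.91293864e+00,  8.86946250e-05, -1.19764153e+00])}
bin []
bin_mouth []
pedal_tread []
lid_edge []
open_pot_center []
capped_pot_a_center []
brush_jar []
mixing_dish []
```

View pics/scene0.png

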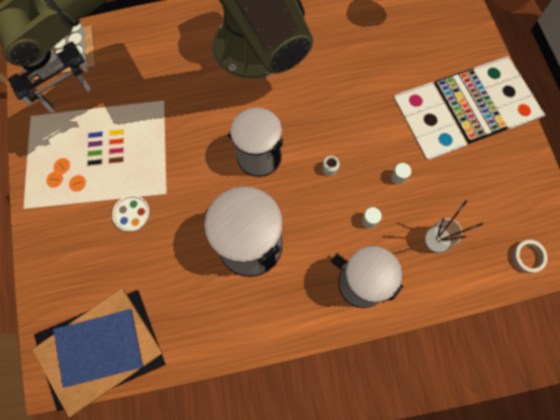

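View pics/side0.png

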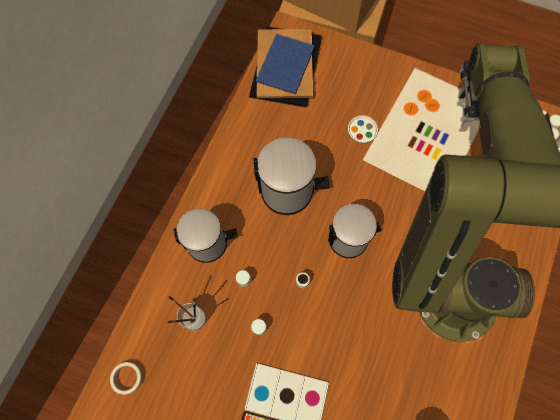

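Run:
```python
from h import *
a=cv2.imread('pics/scene0.png')[170:290,180:310];b=cv2.imread('pics/side0.png')[120:230,230:350]
cv2.imwrite('pics/z1.png',np.hstack([cv2.resize(a,(390,360),interpolation=2),cv2.resize(b,(390,360),interpolation=2)]))
cs=optics.get_calibration('scene');cd=optics.get_calibration('side')
print('axes',rotm(cd)[:,0],rotm(cs)[:,0])
print(tri(cs,(331,165),cd,(303,279)))
print(at_z(cs,(331,164),.05),at_z(cd,(302,279),.05))
print('tread',tri(cs,(270,258),cd,(322,182)))
print('lid z.22',at_z(cs,(244,224),.23),at_z(cd,(287,166),.23))
print('hinge side',at_z(cd,(258,170),.215), 'tread side',at_z(cd,(322,182),.05))
for n,uvs in((cs,[(371,216),(402,173),(436,240),(131,213)]),(cd,[(243,278),(259,326),(191,317),(363,129)])):
    print([at_z(n,u,z).round(3).tolist() for u,z in zip(uvs,(.056,.056,.09,.016))])
```

```text
axes [-0.92246109 -0.38602208 -0.00724531] [ 0.22032555  0.97537832 -0.00968415]
(array([0.46517066, 0.12817934, 0.02983184]), [np.float64(0.0020318695056619454), np.float64(0.0020318695056619424)])
[0.47134857 0.12645556 0.05      ] [0.46580455 0.13145614 0.05      ]
tread (array([ 0.60354974, -0.14605534,  0.013354  ]), [np.float64(0.09412549087631829), np.float64(0.0941254908763182)])
lid z.22 [ 0.63666803 -0.13552118  0.23      ] [ 0.62402777 -0.12914213  0.23      ]
hinge side [ 0.70103687 -0.09017646  0.215     ] tread side [ 0.52568902 -0.1911      0.05      ]
[[0.641, 0.191, 0.056], [0.542, 0.308, 0.056], [0.747, 0.328, 0.09], [0.475, -0.442, 0.016]]
[[0.634, 0.2, 0.056], [0.531, 0.313, 0.056], [0.723, 0.368, 0.09], [0.469, -0.443, 0.016]]
```

View pics/z1.png

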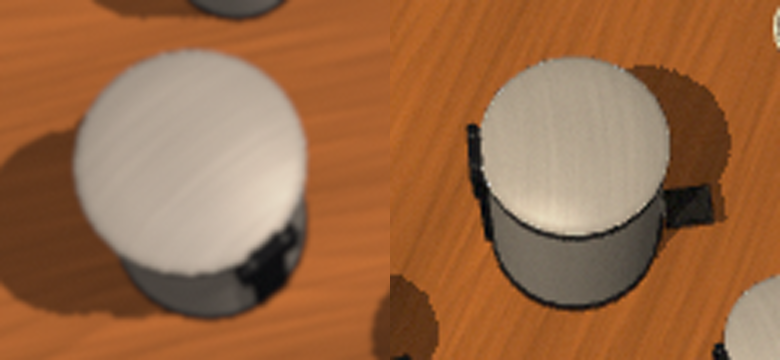

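```bash
cat >> h.py <<'E'
def tool(psi,t,sgn):
    psi=np.radians(psi);t=np.radians(t)
    x=np.array([np.sin(t)*np.cos(psi),np.sin(t)*np.sin(psi),-np.cos(t)]);y=sgn*np.array([-np.sin(psi),np.cos(psi),0])
    return R.from_matrix(np.c_[x,y,np.cross(x,y)])
def dl(p,Rg):
    o=ctrl.get_obs(); Rt=R.from_euler('xyz',o['eef_rot'])
    return (Rt.inv().apply(np.array(p)-o['ee_pos'])/0.025).round(2).tolist(),((Rt.inv()*Rg).as_rotvec()/np.radians(5)).round(2).tolist()
E
python3 - <<'E'
from h import *
o=ctrl.get_obs();Rt=R.from_euler('xyz',o['eef_rot'])
c=optics.get_calibration('wrist')
print(Rt.as_matrix().round(3)); print('cam in tool',Rt.inv().apply(c['origin']-o['ee_pos']), (Rt.as_matrix().T@rotm(c)).round(2))
for s in(1,-1):
    Rg=tool(30,30,s); p=np.array([.527,-.190,.05])-Rg.as_matrix()[:,0]*.13
    print(s,p,dl(p,Rg))
E
```

```text
[[-0.     0.364 -0.931]
 [ 0.    -0.931 -0.364]
 [-1.    -0.     0.   ]]
cam in tool [-0.15907258 -0.00047116 -0.0653167 ] [[ 0.   -0.23  0.97]
 [ 1.    0.    0.  ]
 [-0.    0.97  0.23]]
1 [ 0.47070835 -0.2225      0.1625833 ] ([2.47, -6.85, -14.29], [33.15, -0.67, -8.88])
-1 [ 0.47070835 -0.2225      0.1625833 ] ([2.47, -6.85, -14.29], [-1.69, 5.99, -0.45])
```

Run:
```python
from h import *
cs=optics.get_calibration('scene');cd=optics.get_calibration('side')
print('b2',tri(cs,(257,131),cd,(354,223)),'b3',tri(cs,(374,270),cd,(199,230)),'b1',tri(cs,(244,224),cd,(287,165)))
for u in [(331,226),(378,229)]: print(at_z(cd,u,.04))
for u in [(223,228),(290,228),(258,170)]: print(at_z(cd,u,.0))
```

```text
b2 (array([ 0.38301892, -0.0590148 ,  0.16536688]), [np.float64(0.0030939421901912565), np.float64(0.0030939421901912604)]) b3 (array([0.79486069, 0.13447691, 0.16832981]), [np.float64(0.00047696860584700595), np.float64(0.00047696860584687785)]) b1 (array([ 0.62973452, -0.1377491 ,  0.21089049]), [np.float64(0.002215241592579248), np.float64(0.0022152415925792484)])
[ 0.44464761 -0.06490873  0.04      ]
[ 0.30224453 -0.11334982  0.04      ]
[0.77182813 0.06595472 0.        ]
[ 0.56799044 -0.01882307  0.        ]
[ 0.74815973 -0.16745235  0.        ]
```

>>> arm_command(deltas=[{"translation":[1.2,-3.4,-7.0],"turn":[-0.8,3,-0.2]},{"translation":[1.2,-3.4,-7.0],"turn":[-0.8,3,-0.2]},{"translation":[1.2,-3.4,-7.0],"turn":[-0.8,3,-0.2]},{"translation":[1.2,-3.4,-7.0],"turn":[-0.8,3,-0.2]},{"translation":[1.2,-3.4,-7.0],"turn":[-0.8,3,-0.2]},{"translation":[1.2,-6.8,-14.3],"turn":[-1.7,6,-0.45]},{"translation":[1.2,-6.8,-14.3],"turn":[-1.7,6,-0.45]},{"translation":[1.2,-6.8,-14.3],"turn":[-1.7,6,-0.45]},{"translation":[1.2,-6.8,-14.3],"turn":[-1.7,6,-0.45]},{"translation":[1.2,-6.8,-14.3],"turn":[-1.7,6,-0.45]},{"translation":[1.2,-6.8,-14.3],"turn":[-1.7,6,-0.45]},{"translation":[1.2,-6.8,-14.3],"turn":[-1.7,6,-0.45]}], gripper=0, force=40)

```text
time_s: 2.35
ee_pos: [0.4719, -0.2224, 0.1945]
eef_rot: [3.14, 1.046, 0.526]
force: [0.1, -0.2, -0.5]
grip_width: 0.0172
```

Run:
```python
from h import *
o=ctrl.get_obs();print(o['ee_pos'],o['qpos'].round(2),o['time_s'],o['force'])
im,c=cam('wrist','w1')
import pickle;pickle.dump(c,open('w1.pkl','wb'))
for t in('bin','bin_mouth','pedal_tread','lid_edge','open_pot_center'):
    r=models.mark_of(t,'wrist'); print(t,[(np.round(x['at']).tolist(),round(x['score'],2)) for x in r[:4]])
```

```text
[ 0.4719326  -0.22239925  0.19452609] [-0.75  0.17  1.84  0.59  1.05  0.02] 2.35 [ 0.06865721 -0.24641737 -0.4715769 ]
bin [([121.0, 274.0], 0.68), ([286.0, 137.0], 0.67)]
bin_mouth [([10.0, 250.0], 0.78)]
pedal_tread [([279.0, 208.0], 0.77), ([105.0, 355.0], 0.66)]
lid_edge [([285.0, 77.0], 0.57)]
open_pot_center [([39.0, 135.0], 0.73)]
```

View pics/w1.png

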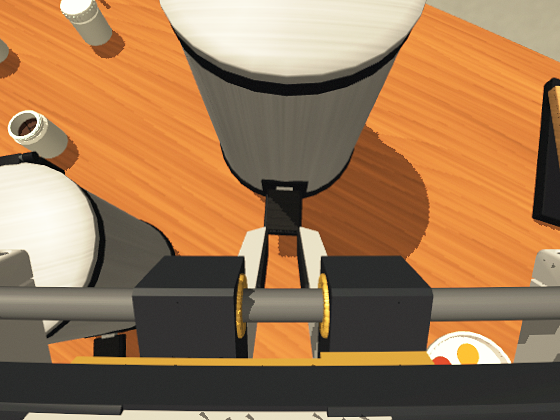

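Run:
```python
from h import *
import pickle
c=pickle.load(open('w1.pkl','rb'))
a=cv2.imread('pics/w1.png')[160:260,220:350];cv2.imwrite('pics/z2.png',cv2.resize(a,(780,600),interpolation=2))
for u in [(267,190),(301,190),(302,230),(265,230),(283,208)]: print(u,at_z(c,u,.05).round(4))
r=models.cut_out('pedal_tread','wrist')
for x in r[:2]: print(x['box'],x['score'])
cd=optics.get_calibration('side')
```

```text
(267, 190) [ 0.5395 -0.1636  0.05  ]
(301, 190) [ 0.558  -0.1952  0.05  ]
(302, 230) [ 0.5202 -0.2175  0.05  ]
(265, 230) [ 0.5009 -0.1845  0.05  ]
(283, 208) [ 0.5308 -0.1886  0.05  ]
[259.5, 184.9, 301.3, 237.7] 0.97
[91.0, 335.4, 123.3, 358.2] 0.77
```

View pics/z2.png

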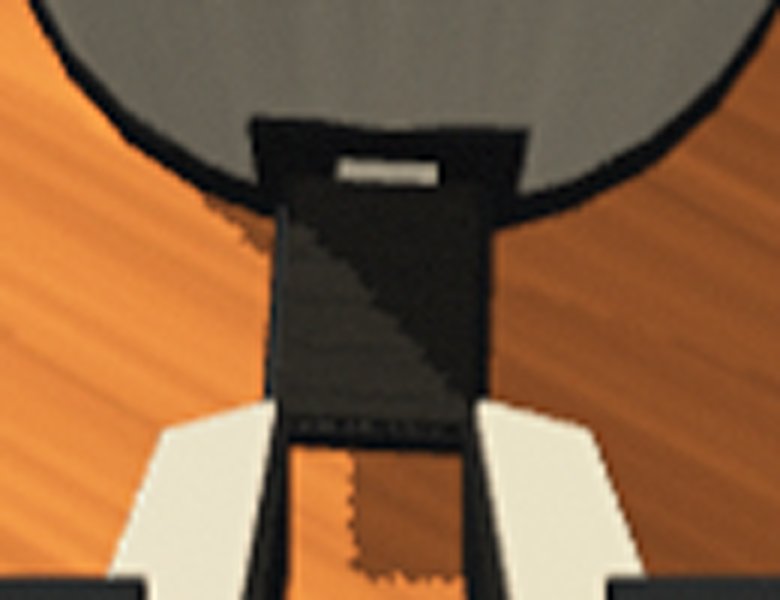

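Run:
```python
from h import *
import pickle
c=pickle.load(open('w1.pkl','rb'))
a=cv2.imread('pics/w1.png')[20:200,160:430];cv2.imwrite('pics/z3.png',cv2.resize(a,(780,520),interpolation=2))
g=cv2.cvtColor(cv2.imread('pics/w1.png'),cv2.COLOR_BGR2HSV)[:,:,1].astype(float)
for r in range(70,150,10):
    row=g[r]; d=np.convolve(row,[1,1,0,-1,-1],'same')
    l=160+np.argmax(np.abs(d[160:260])); rr=320+np.argmax(np.abs(d[320:430]))
    v=[ray(c,(u,r))[1][:2] for u in(l,rr)]; v=[x/np.linalg.norm(x) for x in v]
    b=v[0]+v[1]; b/=np.linalg.norm(b); ha=np.arccos(v[0]@v[1])/2
    print(r,l,rr,(c['origin'][:2]+b*.085/np.sin(ha)).round(4),np.degrees(np.arctan2(b[1],b[0])))
print(c['origin'])
p1=at_z(c,(284,196),.05);p2=at_z(c,(283,230),.05);print(p1,p2,np.degrees(np.arctan2(*(p1-p2)[1::-1])))
```

```text
70 191 389 [ 0.6319 -0.1357] 28.506513656703085
80 195 385 [ 0.6315 -0.1362] 28.428960568373846
90 199 380 [ 0.6318 -0.1359] 28.460212874347974
100 203 376 [ 0.6314 -0.1365] 28.37259509502834
110 207 371 [ 0.6316 -0.1362] 28.403963568150274
120 211 366 [ 0.6319 -0.1359] 28.438794640016965
130 215 361 [ 0.6322 -0.1356] 28.477715370735194
140 219 357 [ 0.6317 -0.1363] 28.368834942381618
[ 0.45119771 -0.23379614  0.36474712]
[ 0.54287379 -0.18281552  0.05      ] [ 0.51029887 -0.20054285  0.05      ] 28.555106160613967
```

View pics/z3.png

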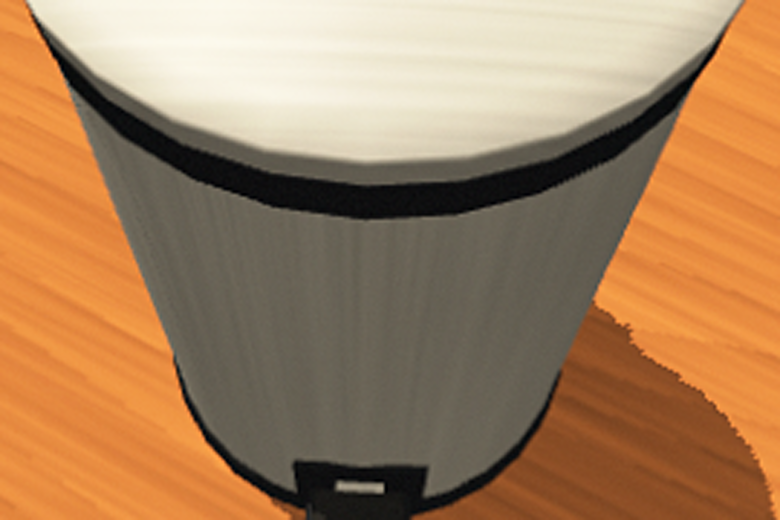

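```bash
cat >> h.py <<'E'
PSI=28.5; B=np.array([np.cos(np.radians(PSI)),np.sin(np.radians(PSI)),0]); BIN=np.array([.6317,-.1362,0])
E
python3 - <<'E'
from h import *
Rg=tool(PSI,30,-1); p=BIN-.1176*B+[0,0,.085]; print(p,dl(p,Rg)); print(dl(p-[0,0,.01],Rg))
print(Rg.inv().apply([0,0,-1]))
E
```

```text
[ 0.52835111 -0.19231387  0.085     ] ([5.11, 0.03, -0.09], [0.26, -0.01, 0.14])
([5.45, 0.03, 0.11], [0.26, -0.01, 0.14])
[0.8660254 0.        0.5      ]
```

>>> arm_command(deltas=[{"translation":[2.5,0.0,-0.05],"turn":[0.26,0,0.14]},{"translation":[2.5,0.0,-0.05],"turn":[0.26,0,0.14]},{"translation":[4,0.0,-0.05],"turn":[0.26,0,0.14]},{"translation":[4.5,0.03,-0.09],"turn":[0.26,0,0.14]},{"translation":[5.1,0.03,-0.09],"turn":[0.26,0,0.14]},{"translation":[5.1,0.03,-0.09],"turn":[0.26,0,0.14]},{"translation":[5.1,0.03,-0.09],"turn":[0.26,0,0.14]}])

```text
time_s: 3.28
ee_pos: [0.5285, -0.1917, 0.0855]
eef_rot: [-3.14, 1.046, 0.501]
force: [-0.2, -0.1, 0.1]
grip_width: 0.0005
```

Run:
```python
from h import *
o=ctrl.get_obs();print(o['ee_pos'],o['force'],o['grip_width'],o['time_s'])
cam('wrist','w2')
Rg=tool(PSI,30,-1); p=BIN-.1176*B+[0,0,.0705]; print(dl(p,Rg));
```

```text
[ 0.52849708 -0.19167581  0.08549626] [-0.23938944 -0.10795618  0.11243022] 0.00047858821721052925 3.2833
([0.53, 0.0, 0.33], [0.01, -0.02, 0.0])
```

View pics/w2.png

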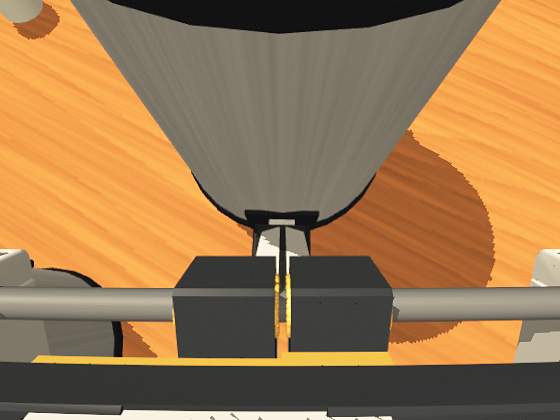

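>>> arm_command(deltas=[{"translation":[0.14,0,0.08]},{"translation":[0.28,0,0.16]},{"translation":[0.38,0,0.22]},{"translation":[0.45,0,0.26]},{"translation":[0.5,0,0.29]},{"translation":[0.55,0,0.32]},{"translation":[0.59,0,0.34]},{"translation":[0.62,0,0.36]},{"translation":[0.62,0,0.36]}])

```text
validation failed for argument at $.de...
```

>>> arm_command(deltas=[{"translation":[0.14,0,0.08],"turn":[0,0,0]},{"translation":[0.28,0,0.16],"turn":[0,0,0]},{"translation":[0.38,0,0.22],"turn":[0,0,0]},{"translation":[0.45,0,0.26],"turn":[0,0,0]},{"translation":[0.5,0,0.29],"turn":[0,0,0]},{"translation":[0.55,0,0.32],"turn":[0,0,0]},{"translation":[0.59,0,0.34],"turn":[0,0,0]},{"translation":[0.62,0,0.36],"turn":[0,0,0]},{"translation":[0.62,0,0.36],"turn":[0,0,0]}])

```text
time_s: 4.08
ee_pos: [0.5289, -0.1917, 0.0679]
eef_rot: [3.141, 1.046, 0.498]
force: [-5.0, -0.7, 8.8]
grip_width: 0.0008
```

>>> arm_command(deltas=[{"translation":[0.04,0,0.025],"turn":[0,0,0]},{"translation":[0.08,0,0.05],"turn":[0,0,0]},{"translation":[0.13,0,0.075],"turn":[0,0,0]},{"translation":[0.17,0,0.1],"turn":[0,0,0]},{"translation":[0.21,0,0.12],"turn":[0,0,0]},{"translation":[0.25,0,0.145],"turn":[0,0,0]},{"translation":[0.29,0,0.17],"turn":[0,0,0]},{"translation":[0.33,0,0.19],"turn":[0,0,0]},{"translation":[0.37,0,0.215],"turn":[0,0,0]},{"translation":[0.41,0,0.24],"turn":[0,0,0]}])

```text
time_s: 4.92
ee_pos: [0.5288, -0.1919, 0.0559]
eef_rot: [3.14, 1.046, 0.497]
force: [-4.0, -1.3, 5.9]
grip_width: 0.0004
```

>>> arm_command(deltas=[{"translation":[0.035,0,0.02],"turn":[0,0,0]},{"translation":[0.07,0,0.04],"turn":[0,0,0]},{"translation":[0.105,0,0.06],"turn":[0,0,0]},{"translation":[0.14,0,0.08],"turn":[0,0,0]},{"translation":[0.17,0,0.1],"turn":[0,0,0]},{"translation":[0.2,0,0.115],"turn":[0,0,0]},{"translation":[0.22,0,0.13],"turn":[0,0,0]},{"translation":[0.24,0,0.14],"turn":[0,0,0]},{"translation":[0.24,0,0.14],"turn":[0,0,0]}])

```text
time_s: 5.67
ee_pos: [0.5288, -0.1914, 0.0487]
eef_rot: [-3.141, 1.046, 0.499]
force: [-2.7, -0.1, 6.6]
grip_width: 0.0007
```

Run:
```python
from h import *
cam('scene','s3');cam('side','d3')
a=cv2.imread('pics/s3.png')[0:300,0:450];b=cv2.imread('pics/d3.png')[60:300,180:420]
cv2.imwrite('pics/z4.png',np.hstack([cv2.resize(a,(450,300)),cv2.resize(b,(300,300))]))
```

```text
(no output)
```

View pics/z4.png

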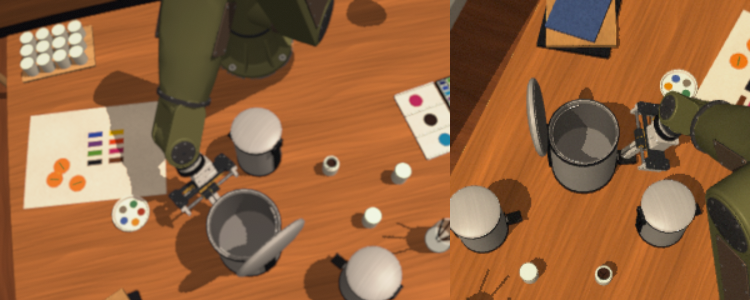

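>>> arm_command(deltas=[{"translation":[0.02,0,0.01],"turn":[0,0,0]},{"translation":[0.035,0,0.02],"turn":[0,0,0]},{"translation":[0.035,0,0.02],"turn":[0,0,0]}])

```text
time_s: 6.02
ee_pos: [0.5289, -0.1914, 0.0483]
eef_rot: [3.141, 1.045, 0.499]
force: [-5.7, 0.9, 13.6]
grip_width: 0.0004
```

>>> arm_command(deltas=[{"translation":[-0.15,0,-0.1],"turn":[0,0,0]},{"translation":[-0.5,0,-0.3],"turn":[0,0,0]},{"translation":[-1.5,0,-0.3],"turn":[0,0,0]},{"translation":[-3,0,-0.3],"turn":[0,0,0]},{"translation":[-4.5,0,-0.5],"turn":[0,0,0]},{"translation":[-6,0,-1],"turn":[0,0,0]},{"translation":[-7.5,0,-3],"turn":[0,0,0]},{"translation":[-8.5,0,-4],"turn":[0,0,0]},{"translation":[-8.5,0,-4],"turn":[0,0,0]}], gripper=80)

```text
time_s: 6.77
ee_pos: [0.5125, -0.201, 0.2881]
eef_rot: [3.129, 1.043, 0.487]
force: [0.6, -0.4, 0.4]
grip_width: 0.0572
```

Run:
```python
from h import *
o=ctrl.get_obs();print(o['ee_pos'],o['time_s'])
im,c=cam('side','d4')
r=models.mark_of('lid_edge','side');print([(x['at'],x['score']) for x in r])
print('exp open edge',proj(c,BIN+B*(.09+.176*.1)+[0,0,.40]))
cv2.imwrite('pics/z5.png',cv2.resize(cv2.imread('pics/d4.png')[60:300,180:420],(480,480)))
for s,psi in((-1,28.5),(-1,10)):
    Rg=tool(psi,0,s); print(dl([.466,.1285,.30],Rg),dl([.466,.1285,.20],Rg))
```

```text
[ 0.51245713 -0.2009774   0.28806542] 6.7667
[([373.2, 218.1], 0.95), ([218.0, 222.4], 0.75), ([286.2, 186.5], 0.73), ([248.6, 140.7], 0.69)]
exp open edge [244.396983   141.17850861]
([1.79, -12.44, -4.39], [0.04, -6.03, -0.05]) ([5.25, -12.46, -2.39], [0.04, -6.03, -0.05])
([1.79, -12.44, -4.39], [3.65, -5.99, 0.93]) ([5.25, -12.46, -2.39], [3.65, -5.99, 0.93])
```

View pics/z5.png

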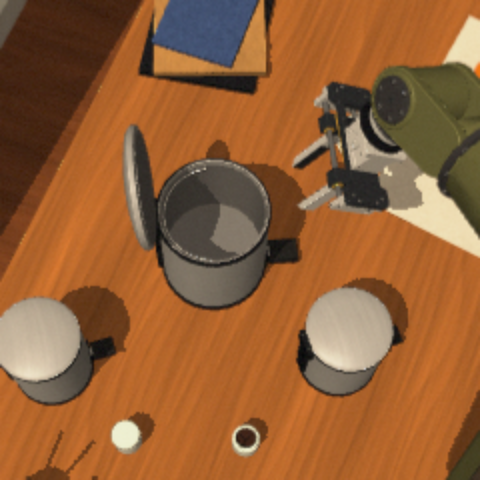

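>>> arm_command(deltas=[{"translation":[1.8,-6,-4.4],"turn":[0,-6,0]},{"translation":[1.8,-6,-4.4],"turn":[0,-6,0]},{"translation":[1.8,-12.4,-4.4],"turn":[0,-6,0]},{"translation":[1.8,-12.4,-4.4],"turn":[0,-6,0]},{"translation":[1.8,-12.4,-4.4],"turn":[0,-6,0]},{"translation":[1.8,-12.4,-4.4],"turn":[0,-6,0]},{"translation":[1.8,-12.4,-4.4],"turn":[0,-6,0]},{"translation":[1.8,-12.4,-4.4],"turn":[0,-6,0]},{"translation":[3.5,-12.4,-3.4],"turn":[0,-6,0]},{"translation":[5.2,-12.4,-2.4],"turn":[0,-6,0]},{"translation":[5.2,-12.4,-2.4],"turn":[0,-6,0]},{"translation":[5.2,-12.4,-2.4],"turn":[0,-6,0]}])

```text
time_s: 7.87
ee_pos: [0.4632, 0.1268, 0.1943]
eef_rot: [-0.348, 1.563, -2.99]
force: [-0.4, -0.6, -0.8]
grip_width: 0.0799
```

Run:
```python
from h import *
o=ctrl.get_obs();print(o['ee_pos'],o['eef_rot'],o['time_s'],o['qpos'].round(2))
im,c=cam('wrist','w5')
r=models.mark_of('open_pot_center','wrist');print([(x['at'],x['score'],at_z(c,x['at'],.025)) for x in r])
r=models.cut_out('open_pot_center','wrist');print([(x['box'],x['score']) for x in r])
```

```text
[0.46316561 0.12681182 0.19430634] [-0.34750848  1.56278401 -2.98956938] 7.8667 [0.19 0.18 1.75 0.   1.23 1.26]
[([281.9, 189.3], 0.75, array([0.46598944, 0.12978311, 0.025     ]))]
[([261.0, 166.8, 301.5, 212.6], 0.94)]
```

View pics/w5.png

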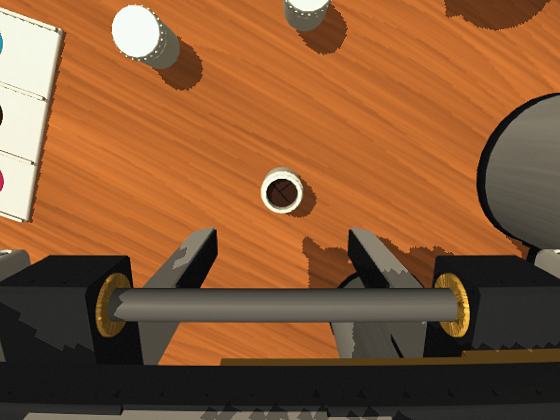

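Run:
```python
from h import *
c=optics.get_calibration('wrist'); print(at_z(c,(281.5,192),.05))
print(dl([.466,.1295,.028],tool(28.5,0,-1)))
```

```text
[0.47086056 0.13094378 0.05      ]
([6.88, -0.09, -0.04], [0.01, -0.02, -0.0])
```

>>> arm_command(deltas=[{"translation":[1.5,-0.1,-0.1],"turn":[0,0,0]},{"translation":[3,-0.1,-0.1],"turn":[0,0,0]},{"translation":[4.5,-0.1,-0.1],"turn":[0,0,0]},{"translation":[5.8,-0.1,-0.1],"turn":[0,0,0]},{"translation":[6.5,-0.1,-0.1],"turn":[0,0,0]},{"translation":[6.85,-0.1,-0.1],"turn":[0,0,0]},{"translation":[6.85,-0.1,-0.1],"turn":[0,0,0]},{"translation":[6.85,-0.1,-0.1],"turn":[0,0,0]}])

```text
time_s: 8.68
ee_pos: [0.4678, 0.1308, 0.0292]
eef_rot: [3.031, 1.568, 0.388]
force: [0.3, -0.0, -1.0]
grip_width: 0.0801
```

>>> arm_command(deltas=[{"translation":[0,0,0],"turn":[0,0,0]},{"translation":[0,0,0],"turn":[0,0,0]},{"translation":[0,0,0],"turn":[0,0,0]},{"translation":[0,0,0],"turn":[0,0,0]},{"translation":[0,0,0],"turn":[0,0,0]},{"translation":[0,0,0],"turn":[0,0,0]}], gripper=20, force=15)

```text
time_s: 9.18
ee_pos: [0.4669, 0.1307, 0.028]
eef_rot: [-3.013, 1.57, 0.627]
force: [-0.6, -0.7, 4.3]
grip_width: 0.0434
```

>>> arm_command(deltas=[{"translation":[0,0,0],"turn":[0,0,0]},{"translation":[-1,0,0],"turn":[0,0,0]},{"translation":[-2.5,0,0],"turn":[0,0,0]},{"translation":[-4,0,0],"turn":[0,0,0]},{"translation":[-5.5,0,0],"turn":[0,0,0]},{"translation":[-7,0,0],"turn":[0,0,0]},{"translation":[-8.5,0,0],"turn":[0,0,0]},{"translation":[-10,0,0],"turn":[0,0,0]},{"translation":[-11,0,0],"turn":[0,0,0]},{"translation":[-11,0,0],"turn":[0,0,0]}])

```text
time_s: 10.02
ee_pos: [0.4677, 0.1308, 0.3081]
eef_rot: [2.906, 1.562, 0.263]
force: [0.1, -0.2, 0.1]
grip_width: 0.044
```

Run:
```python
from h import *
o=ctrl.get_obs();print(o['ee_pos'],o['eef_rot'],o['time_s'],o['grip_width'])
im,c=cam('wrist','w6')
Rg=tool(PSI,25,-1)
for b,z in((-.12,.32),(0,.30),(-.005,.19)): print(dl(BIN+B*b+[0,0,z],Rg))
```

```text
[0.46765124 0.13078099 0.30805631] [2.90596991 1.56201974 0.26320541] 10.0167 0.04404543988260122
([-0.62, 12.52, 4.12], [0.02, 4.94, -0.01])
([0.21, 12.52, -0.67], [0.02, 4.94, -0.01])
([4.61, 12.52, -0.45], [0.02, 4.94, -0.01])
```

View pics/w6.png

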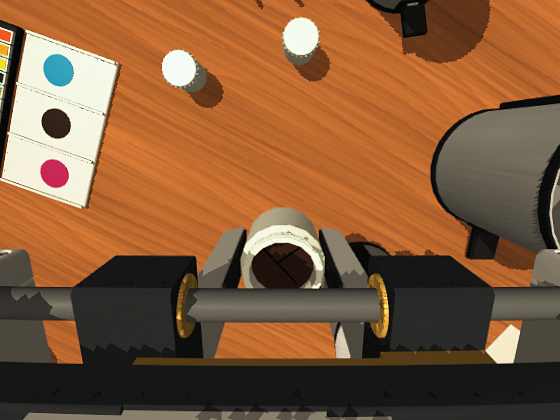

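>>> arm_command(deltas=[{"translation":[-0.2,5,1.7],"turn":[0,4.94,0]},{"translation":[-0.2,5,1.7],"turn":[0,4.94,0]},{"translation":[-0.2,5,1.7],"turn":[0,4.94,0]},{"translation":[-0.2,5,1.7],"turn":[0,4.94,0]},{"translation":[-0.2,12.5,1.7],"turn":[0,4.94,0]},{"translation":[-0.2,12.5,1.7],"turn":[0,4.94,0]},{"translation":[-0.2,12.5,1.7],"turn":[0,4.94,0]},{"translation":[-0.2,12.5,1.7],"turn":[0,4.94,0]},{"translation":[-0.2,12.5,1.7],"turn":[0,4.94,0]},{"translation":[0.2,12.5,-0.4],"turn":[0,4.94,0]},{"translation":[0.2,12.5,-0.4],"turn":[0,4.94,0]},{"translation":[0.2,12.5,-0.4],"turn":[0,4.94,0]}])

```text
time_s: 11.07
ee_pos: [0.6257, -0.1381, 0.2939]
eef_rot: [-3.131, 1.142, 0.509]
force: [-0.3, -0.1, -1.4]
grip_width: 0.0441
```

Run:
```python
from h import *
o=ctrl.get_obs();print(o['ee_pos'],o['eef_rot'],o['time_s'],o['grip_width'],o['force'])
im,c=cam('side','d7');cv2.imwrite('pics/z7.png',cv2.resize(cv2.imread('pics/d7.png')[60:300,180:420],(480,480)))
Rg=tool(PSI,25,-1)
for b,z in((-.005,.19),): print(dl(BIN+B*b+[0,0,z],Rg))
```

```text
[ 0.6256821  -0.13805594  0.29393901] [-3.13091429  1.14191173  0.5092896 ] 11.0667 0.044105245741621904 [-0.25791481 -0.10978143 -1.44491332]
([3.85, 0.07, 1.67], [0.01, 0.08, 0.05])
```

View pics/z7.png

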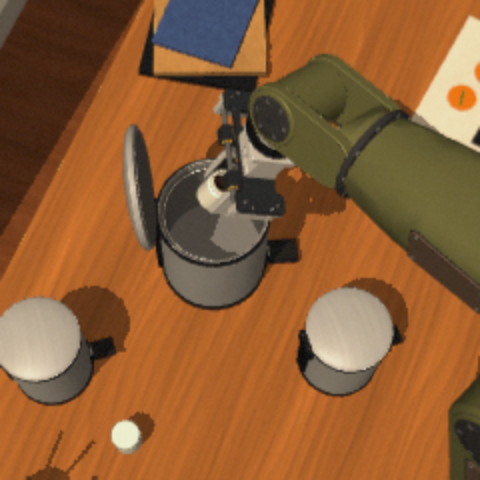

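>>> arm_command(deltas=[{"translation":[1,0,0.4],"turn":[0,0,0]},{"translation":[2,0,0.85],"turn":[0,0,0]},{"translation":[3,0.05,1.3],"turn":[0,0,0]},{"translation":[3.6,0.05,1.6],"turn":[0,0,0]},{"translation":[3.85,0.05,1.67],"turn":[0,0,0]},{"translation":[3.85,0.05,1.67],"turn":[0,0,0]}])

```text
time_s: 11.62
ee_pos: [0.6266, -0.139, 0.1914]
eef_rot: [-3.136, 1.141, 0.504]
force: [-0.2, -0.1, 0.1]
grip_width: 0.0437
```

>>> arm_command(deltas=[{"translation":[0,0,0],"turn":[0,0,0]},{"translation":[0,0,0],"turn":[0,0,0]},{"translation":[0,0,0],"turn":[0,0,0]},{"translation":[-1,0,-0.4],"turn":[0,0,0]},{"translation":[-2.5,0,-1],"turn":[0,0,0]},{"translation":[-4,0,-1.6],"turn":[0,0,0]},{"translation":[-5,0,-1],"turn":[0,0,0]},{"translation":[-5,0,0],"turn":[0,0,0]},{"translation":[-5,0,0],"turn":[0,0,0]}], gripper=65)

```text
time_s: 12.37
ee_pos: [0.5796, -0.1655, 0.3076]
eef_rot: [3.137, 1.138, 0.493]
force: [0.4, -0.5, -0.3]
grip_width: 0.065
```

Run:
```python
from h import *
o=ctrl.get_obs();print(o['ee_pos'],o['eef_rot'],o['time_s'],o['grip_width'],o['force'])
cam('wrist','w8')
# pregrasp: 30deg tilt tread down: standoff along -x tool
Rg=tool(PSI,30,-1)
for b,z in((-.2,.32),(-.2,.2)): print(dl(BIN+B*b+[0,0,z],Rg))
```

```text
[ 0.57962935 -0.16546526  0.3075527 ] [3.13698254 1.13793793 0.49330604] 12.3667 0.06497143956155352 [ 0.40647389 -0.45907685 -0.34017402]
([-2.83, -0.03, 4.93], [0.0, 1.04, -0.01])
([1.52, -0.04, 6.94], [0.0, 1.04, -0.01])
```

View pics/w8.png

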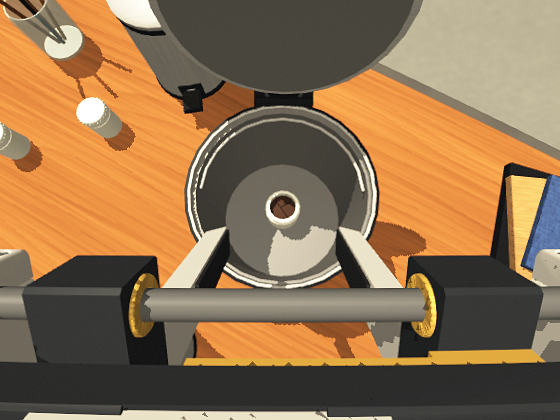

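>>> arm_command(deltas=[{"translation":[-2.5,0,3],"turn":[0,2,0]},{"translation":[-2.8,0,4.9],"turn":[0,3,0]},{"translation":[-2.8,0,4.9],"turn":[0,3,0]},{"translation":[-2.8,0,4.9],"turn":[0,3,0]},{"translation":[-2.8,0,4.9],"turn":[0,3,0]},{"translation":[1.5,0,6.9],"turn":[0,3,0]},{"translation":[1.5,0,6.9],"turn":[0,3,0]},{"translation":[1.5,0,6.9],"turn":[0,3,0]},{"translation":[1.5,0,6.9],"turn":[0,3,0]},{"translation":[1.5,0,6.9],"turn":[0,3,0]},{"translation":[1.5,0,6.9],"turn":[0,3,0]}])

```text
time_s: 13.33
ee_pos: [0.459, -0.2318, 0.2024]
eef_rot: [3.139, 0.876, 0.497]
force: [0.5, -0.0, 0.4]
grip_width: 0.065
```

Run:
```python
from h import *
o=ctrl.get_obs();print(o['ee_pos'],o['eef_rot'],o['time_s'],o['grip_width'],o['force'],o['qpos'].round(2))
im,c=cam('wrist','w9')
T=BIN-B*.115+[0,0,.028];print('tread exp px',proj(c,T),[proj(c,T+d*.025*B+s*.02*np.array([-B[1],B[0],0])).round() for d in(1,-1) for s in(1,-1)])
r=models.mark_of('pedal_tread','wrist');print([(x['at'],x['score'],at_z(c,x['at'],.028)) for x in r],T)
Rg=tool(PSI,40,-1);X=Rg.as_matrix()[:,0]
p=BIN-B*(.115+.0088*np.sin(.698))+[0,0,.029]
for k in (.05,.02,0): print(dl(p-X*k,Rg))
```

```text
[ 0.45902124 -0.23181751  0.20242164] [3.13853276 0.87605794 0.49711561] 13.3333 0.06497979602285434 [ 0.46638681 -0.00974723  0.38800324] [-0.85  0.15  1.9   0.79  1.07 -0.18]
tread exp px [281.12353808 231.00452993] [array([265., 212.]), array([298., 212.]), array([263., 251.]), array([299., 252.])]
[([278.7, 229.1], 0.83, array([ 0.53137334, -0.1874273 ,  0.028     ]))] [ 0.53063603 -0.19107326  0.028     ]
([5.31, -0.08, 2.09], [0.04, 0.04, -0.02])
([6.51, -0.08, 2.08], [0.04, 0.04, -0.02])
([7.31, -0.08, 2.08], [0.04, 0.04, -0.02])
```

View pics/w9.png

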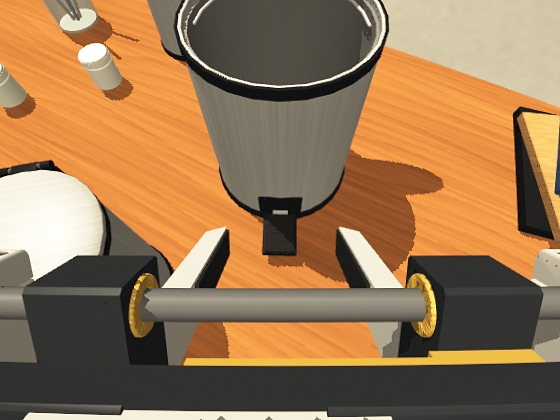

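>>> arm_command(deltas=[{"translation":[1.6,-0.05,0.7],"turn":[0,0,0]},{"translation":[3.2,-0.1,1.4],"turn":[0,0,0]},{"translation":[4.6,-0.1,2.0],"turn":[0,0,0]},{"translation":[5.3,-0.1,2.1],"turn":[0,0,0]},{"translation":[5.9,-0.1,2.1],"turn":[0,0,0]},{"translation":[6.4,-0.1,2.1],"turn":[0,0,0]},{"translation":[6.8,-0.1,2.1],"turn":[0,0,0]},{"translation":[7.1,-0.1,2.1],"turn":[0,0,0]},{"translation":[7.3,-0.1,2.1],"turn":[0,0,0]},{"translation":[7.3,-0.1,2.1],"turn":[0,0,0]},{"translation":[7.3,-0.1,2.1],"turn":[0,0,0]}])

```text
time_s: 14.35
ee_pos: [0.5238, -0.1929, 0.0268]
eef_rot: [3.141, 0.877, 0.498]
force: [0.0, -0.2, 0.5]
grip_width: 0.065
```

Run:
```python
from h import *
o=ctrl.get_obs();print(o['ee_pos'],o['eef_rot'],o['time_s'],o['force'])
im,c=cam('wrist','w10')
d=o['ee_pos']-BIN; print('b',d@B,'lat',d@np.array([-B[1],B[0],0]))
```

```text
[ 0.52382414 -0.19294132  0.02675047] [3.14108082 0.87651802 0.49842781] 14.35 [ 0.00540756 -0.24829934  0.51220511]
b -0.12187776603902034 lat 0.0016086718967330133
```

View pics/w10.png

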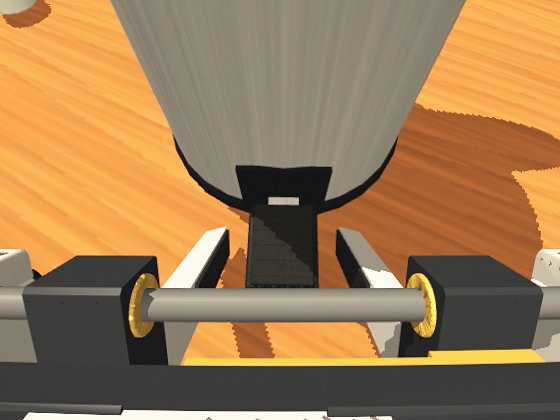

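>>> arm_command(deltas=[{"translation":[0,0,0],"turn":[0,0,0]},{"translation":[0,0,0],"turn":[0,0,0]},{"translation":[0,0,0],"turn":[0,0,0]},{"translation":[0,0,0],"turn":[0,0,0]},{"translation":[0,0,0],"turn":[0,0,0]},{"translation":[0,0,0],"turn":[0,0,0]}], gripper=20, force=35)

```text
time_s: 14.9
ee_pos: [0.5237, -0.193, 0.0264]
eef_rot: [3.141, 0.877, 0.498]
force: [-0.7, -1.4, 1.4]
grip_width: 0.04
```

```bash
cat > arc.py <<'E'
from h import *
import sys
o=ctrl.get_obs();Rt=R.from_euler('xyz',o['eef_rot']);L=np.array([-B[1],B[0],0])
print(o['ee_pos'],o['time_s'],o['grip_width'],o['force'])
# raise by rotating about L axis: -B -> +Z  (rotation vector +L maps B->-Z)
piv=np.array([BIN[0],BIN[1],.031])
for mm in map(float,sys.argv[1:]):
    Q=R.from_rotvec(L*mm/115)
    p=piv+Q.apply(o['ee_pos']-piv)
    print(mm,dl(p,Q*Rt))
E
python3 arc.py 3 9 22
```

```text
[ 0.52370408 -0.19303578  0.02637254] 14.9 0.04000585018118964 [-0.65561359 -1.39883167  1.42330716]
3.0 ([-0.1, 0.0, -0.08], [0.0, -0.3, -0.0])
9.0 ([-0.29, 0.0, -0.24], [0.0, -0.9, -0.0])
22.0 ([-0.68, 0.0, -0.64], [0.0, -2.19, -0.0])
```

>>> arm_command(deltas=[{"translation":[-0.02,0,-0.015],"turn":[0,-0.06,0]},{"translation":[-0.04,0,-0.03],"turn":[0,-0.12,0]},{"translation":[-0.06,0,-0.05],"turn":[0,-0.18,0]},{"translation":[-0.08,0,-0.065],"turn":[0,-0.24,0]},{"translation":[-0.1,0,-0.08],"turn":[0,-0.3,0]},{"translation":[-0.12,0,-0.1],"turn":[0,-0.36,0]},{"translation":[-0.14,0,-0.115],"turn":[0,-0.42,0]},{"translation":[-0.16,0,-0.13],"turn":[0,-0.48,0]},{"translation":[-0.18,0,-0.15],"turn":[0,-0.54,0]},{"translation":[-0.2,0,-0.165],"turn":[0,-0.6,0]}])

```text
time_s: 15.73
ee_pos: [0.5236, -0.193, 0.0329]
eef_rot: [3.141, 0.93, 0.498]
force: [-0.8, -4.9, 1.1]
grip_width: 0.0399
```

```bash
python3 arc.py 3 8 16
python3 - <<'E'
from h import *
cam('side','d11');cam('wrist','w11')
a=cv2.imread('pics/d11.png')[60:300,180:420];b=cv2.imread('pics/w11.png')
cv2.imwrite('pics/z11.png',np.hstack([cv2.resize(a,(350,350)),cv2.resize(b,(450,350))]))
E
```

```text
[ 0.5236266  -0.19299425  0.03288327] 15.7333 0.039911152952610426 [-0.81171054 -4.86077419  1.10292391]
3.0 ([-0.1, 0.0, -0.08], [0.0, -0.3, -0.0])
8.0 ([-0.26, 0.0, -0.22], [0.0, -0.8, -0.0])
16.0 ([-0.51, 0.0, -0.45], [0.0, -1.59, -0.0])
```

View pics/z11.png

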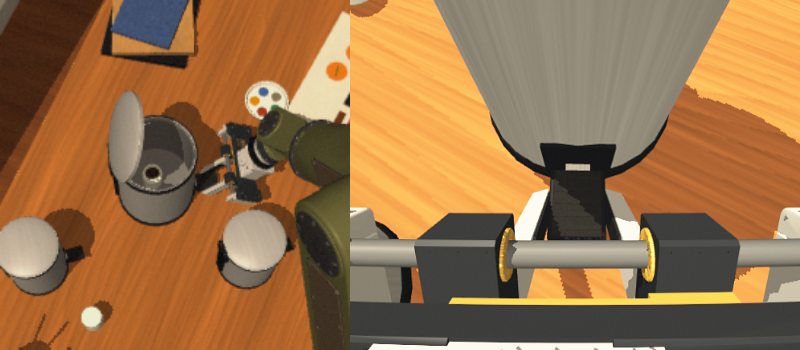

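>>> arm_command(deltas=[{"translation":[-0.02,0,-0.015],"turn":[0,-0.06,0]},{"translation":[-0.04,0,-0.03],"turn":[0,-0.12,0]},{"translation":[-0.06,0,-0.05],"turn":[0,-0.18,0]},{"translation":[-0.08,0,-0.065],"turn":[0,-0.24,0]},{"translation":[-0.1,0,-0.08],"turn":[0,-0.3,0]},{"translation":[-0.12,0,-0.1],"turn":[0,-0.36,0]},{"translation":[-0.14,0,-0.115],"turn":[0,-0.42,0]},{"translation":[-0.16,0,-0.13],"turn":[0,-0.48,0]},{"translation":[-0.18,0,-0.15],"turn":[0,-0.54,0]},{"translation":[-0.2,0,-0.165],"turn":[0,-0.6,0]},{"translation":[-0.22,0,-0.185],"turn":[0,-0.66,0]},{"translation":[-0.24,0,-0.2],"turn":[0,-0.73,0]}])

```text
time_s: 16.83
ee_pos: [0.524, -0.1928, 0.0409]
eef_rot: [3.141, 0.993, 0.498]
force: [-3.2, -6.0, 4.3]
grip_width: 0.0394
```

```bash
python3 arc.py 4 8
python3 - <<'E'
from h import *
cam('side','d12');cam('wrist','w12')
a=cv2.imread('pics/d12.png')[60:300,180:420];b=cv2.imread('pics/w12.png')
cv2.imwrite('pics/z12.png',np.hstack([cv2.resize(a,(350,350)),cv2.resize(b,(450,350))]))
E
```

```text
[ 0.52395569 -0.19279621  0.04088358] 16.8333 0.039445549644038604 [-3.23297738 -5.99033205  4.28359244]
4.0 ([-0.13, 0.0, -0.11], [0.0, -0.4, -0.0])
8.0 ([-0.26, 0.0, -0.22], [0.0, -0.8, -0.0])
```

View pics/z12.png

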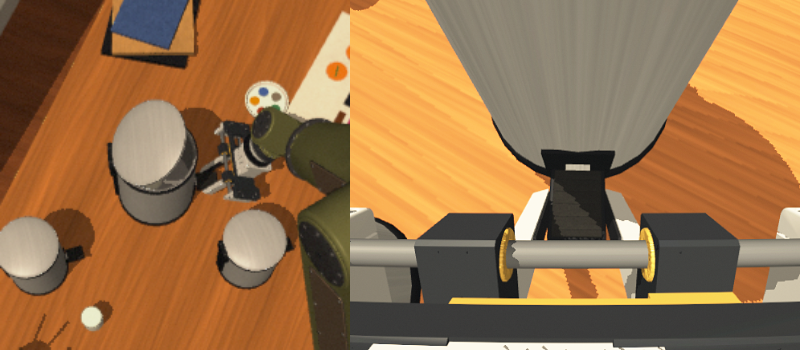

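>>> arm_command(deltas=[{"translation":[-0.02,0,-0.015],"turn":[0,-0.06,0]},{"translation":[-0.04,0,-0.03],"turn":[0,-0.12,0]},{"translation":[-0.06,0,-0.05],"turn":[0,-0.18,0]},{"translation":[-0.08,0,-0.065],"turn":[0,-0.24,0]},{"translation":[-0.1,0,-0.08],"turn":[0,-0.3,0]},{"translation":[-0.12,0,-0.1],"turn":[0,-0.36,0]},{"translation":[-0.14,0,-0.115],"turn":[0,-0.42,0]},{"translation":[-0.16,0,-0.13],"turn":[0,-0.48,0]},{"translation":[-0.18,0,-0.15],"turn":[0,-0.54,0]},{"translation":[-0.2,0,-0.165],"turn":[0,-0.6,0]}])

```text
time_s: 17.77
ee_pos: [0.5246, -0.1925, 0.0475]
eef_rot: [3.141, 1.046, 0.498]
force: [-4.0, -5.0, 6.7]
grip_width: 0.0396
```

```bash
python3 arc.py 1 2
python3 - <<'E'
from h import *
cam('side','d13');cam('wrist','w13')
a=cv2.imread('pics/d13.png')[100:240,220:360];b=cv2.imread('pics/w13.png')
cv2.imwrite('pics/z13.png',np.hstack([cv2.resize(a,(350,350)),cv2.resize(b,(450,350))]))
E
```

```text
[ 0.52460907 -0.19248087  0.04748298] 17.7667 0.03964532522744472 [-3.99970643 -5.01264788  6.74925595]
1.0 ([-0.03, 0.0, -0.03], [0.0, -0.1, -0.0])
2.0 ([-0.07, 0.0, -0.05], [0.0, -0.2, -0.0])
```

View pics/z13.png

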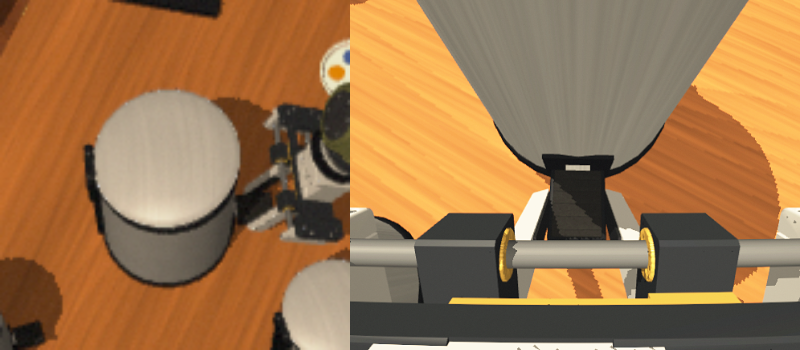

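>>> arm_command(deltas=[{"translation":[-0.015,0,-0.015],"turn":[0,-0.05,0]},{"translation":[-0.03,0,-0.03],"turn":[0,-0.1,0]},{"translation":[-0.045,0,-0.04],"turn":[0,-0.15,0]},{"translation":[-0.06,0,-0.05],"turn":[0,-0.2,0]},{"translation":[-0.06,0,-0.05],"turn":[0,-0.2,0]}])

```text
time_s: 18.28
ee_pos: [0.5248, -0.1923, 0.049]
eef_rot: [3.141, 1.064, 0.498]
force: [-2.7, -6.8, 0.2]
grip_width: 0.0399
```

Upward pull dropping: at the stop. A little more to confirm.

>>> arm_command(deltas=[{"translation":[-0.02,0,-0.015],"turn":[0,0,0]},{"translation":[-0.035,0,-0.02],"turn":[0,0,0]},{"translation":[-0.035,0,-0.02],"turn":[0,0,0]}])

```text
time_s: 18.53
ee_pos: [0.5247, -0.1923, 0.0492]
eef_rot: [-3.141, 1.064, 0.498]
force: [6.1, -8.2, -10.9]
grip_width: 0.0397
```

>>> arm_command(deltas=[{"translation":[0.02,0,0.01],"turn":[0,0,0]},{"translation":[0.02,0,0.01],"turn":[0,0,0]},{"translation":[0.02,0,0.01],"turn":[0,0,0]}])

```text
time_s: 18.78
ee_pos: [0.5248, -0.1923, 0.0491]
eef_rot: [-3.142, 1.064, 0.498]
force: [1.1, -7.2, -4.5]
grip_width: 0.0396
```

>>> arm_command(deltas=[{"translation":[0,0,0],"turn":[0,0,0]},{"translation":[0,0,0],"turn":[0,0,0]},{"translation":[0,0,0],"turn":[0,0,0]},{"translation":[0,0,0],"turn":[0,0,0]},{"translation":[0,0,0],"turn":[0,0,0]}], gripper=65)

```text
time_s: 19.2
ee_pos: [0.5249, -0.1918, 0.0494]
eef_rot: [-3.141, 1.063, 0.5]
force: [0.5, -0.4, -0.4]
grip_width: 0.0647
```

>>> arm_command(deltas=[{"translation":[-0.5,0,0],"turn":[0,0,0]},{"translation":[-1.2,0,0],"turn":[0,0,0]},{"translation":[-2.2,0,0],"turn":[0,0,0]},{"translation":[-3.2,0,0],"turn":[0,0,0]},{"translation":[-4.2,0,0],"turn":[0,0,0]},{"translation":[-5.2,0,0],"turn":[0,0,0]},{"translation":[-6.2,0,0],"turn":[0,0,0]},{"translation":[-6.8,0,0],"turn":[0,0,0]},{"translation":[-7,0,0],"turn":[0,0,0]},{"translation":[-7,0,0],"turn":[0,0,0]}])

```text
time_s: 20.03
ee_pos: [0.4502, -0.2332, 0.203]
eef_rot: [3.139, 1.062, 0.496]
force: [0.0, -0.5, 0.1]
grip_width: 0.0652
```

Run:
```python
from h import *
o=ctrl.get_obs();print(o['ee_pos'],o['time_s'],o['force'],o['grip_width'])
for n in('side','wrist','scene'): cam(n,n+'14')
a=cv2.imread('pics/side14.png');b=cv2.imread('pics/wrist14.png');s=cv2.imread('pics/scene14.png')
cv2.imwrite('pics/z14.png',np.vstack([np.hstack([cv2.resize(a,(400,300)),cv2.resize(b,(400,300))]),np.hstack([cv2.resize(s,(400,300)),cv2.resize(a[100:240,220:407],(400,300))])]))
```

```text
[ 0.4501962  -0.23315383  0.20304469] 20.0333 [ 0.01756898 -0.50950145  0.13308392] 0.06521014675506426
```

View pics/z14.png

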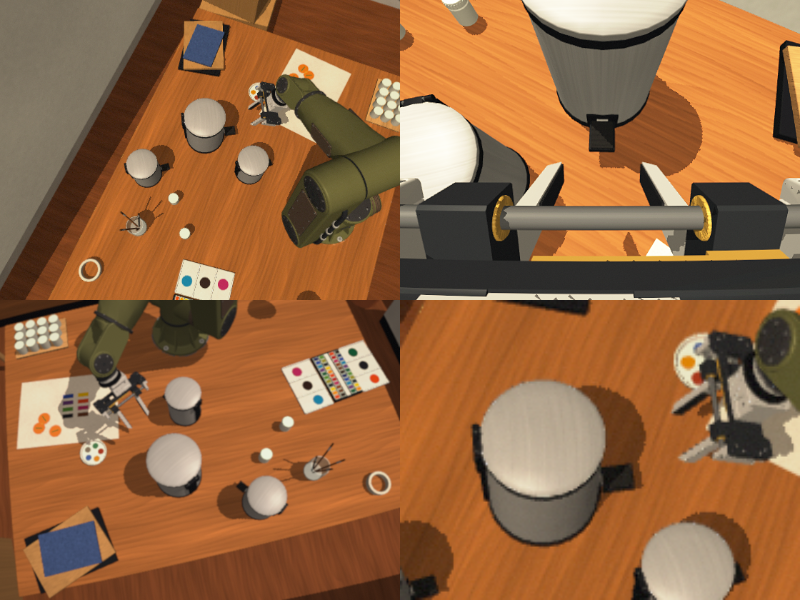

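The lid is shut, the pedal is up, and everything else is where it stood. The arm is clear of all of it.

```bash
python3 -c "
from station import ctrl
print(ctrl.hand_in())"
```

```text
the job is handed in; nothing more can be done
None
```

The uncapped pot is in the large pedal bin, and I handed the job in at about 20 s of the 72 s allowed.

- **Opening:** I pressed the pedal down to its firm stop with closed fingertips. The highest force I read was about 15 N, against the 30 N stamping limit. After I let go, the camera showed the lid standing open by itself.
- **Pot:** I gripped it (44 mm opening), released it inside the mouth, and the wrist camera showed it standing on the bucket floor.
- **Closing:** I gripped the tread by its sides and raised it at about 8 mm/s. The lid's upward pull reached about 7 N, then reversed to about -11 N as the pedal met its upper stop. I released only then and backed away.
- **Last checks:** The final pictures show the lid shut, the pedal up and the arm clear. The capped pots, brush jar and mixing dish look unmoved; I judged this by eye and did not re-measure them. No check failed. My two estimates of the tread position differed by 2–4 mm, and the grasp was centred to well within that.

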